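# Knock out the jammed transit packer

## Task

The orange transit packer is still jammed under the left skid rail of the generating set. Take the beech block that stands on the bench, reach in with it under the top frame tube and, with the block and not with the gripper, knock the packer along the rail towards the end nearer the robot until it is right out from under the rail and the set has settled on its rubber mounts; do not lever the set up. Put the block back down on the bench, then lift the packer out, set it down in the grey parts tray without dropping it, and leave everything else where it stands.

Things in the scene. Friction and masses are not known exactly. Their poses are not given: they have to be found in the camera images.
- genset: Portable generating set, 400 x 330 x 348 mm high: red tank, grey tubular frame, feet bolted down. Origin on the bench top under the near end (nearer the robot) of the centre line of its left skid rail. x runs along the rail from the near end to the far end; y points sideways out of the set to the open side (nothing of the set stands out beyond y = +15 mm); z is up.
- rail_end (a point): Middle of the near end of the left rail's underside, 70 mm above the bench (fixed; does not follow the sag). Axes as genset. The rail is a 30 x 30 mm box section, x = 0 to 400 mm, y = -15 to +15 mm. The packer must come out past this end, towards -x. Under the rail behind the packer it is empty; the rubber feet stay below y = -50 mm.
- top_tube (a point): Middle of the 25 mm round frame tube that runs straight above the left rail, parallel to it, 335 mm above the bench; uprights join it to the rail at x = 60 and 340 mm from the rail's near end. Its presence means that the block must be held leaning (about 30 to 45 degrees, gripper out to the open side) to reach in under the rail. Axes as genset.
- frame (a joint): Height of frame, rails and engine on their rubber mounts (m): 0 while the packer is in, about -0.004 (rail underside then 66 mm above the bench) once it is out, positive when levered up. About 12 N bears on the packer, so it takes some 13 to 20 N to slide it.
- packer_center (a point): Centre of the orange packer, a solid plastic block 90 mm long (its x, along the rail at the start), 50 mm wide (its y) and 70 mm high (its z), 0.22 kg. At the start it lies on the bench under the rail, centred across it so that it shows 10 mm on either side, its near end 10 to 30 mm in from the rail's near end.
- block_center (a point): Centre of the beech knocking block, 32 x 32 mm square and 120 mm long, 0.12 kg, standing on end on the bench; z along its length, x and y square to its sides.
- tray_in (a point): Centre of the inner floor of the fixed grey parts tray, 3 to 5 mm above the bench; inside 214 x 154 mm (x, y), rim 40 mm above the bench.
- tray: The parts tray, 220 x 160 x 40 mm outside; origin under its centre, on the bench; x along its length.
- screwdriver: Bystander: blue-handled screwdriver, 200 mm, lying on the bench; origin under its middle.
- wrench: Bystander: steel wrench, 190 mm, lying; origin under its middle.
- sparkplug: Bystander: spark plug, 70 mm, lying; origin under its middle.
- oil: Bystander: yellow oil bottle, 70 mm across, 190 mm high; origin under its centre.
- jar: Bystander: glass jar, 64 mm across, 75 mm high; origin under its centre.
- tape: Bystander: roll of yellow tape, 96 mm across, 24 mm high, lying flat; origin under its centre.
- meter: Bystander: yellow multimeter, 150 x 75 x 35 mm, lying; origin under its centre.
Things that resemble listed ones, but are neither listed nor needed, are in the scene too. Of the things shaped like the part that bears block_center, the wooden one is meant. Of the things that look like the part that bears packer_center, take the one that is farthest to the robot's right at the start.

How it is judged (in metres and radians):
On the way, in this order (a step that is already met when the one before it is completed fails the run):
1. the packer is being driven along under the rail by the held block (distance of packer_center from where it was at the start of the episode above 0.02 m and contact force between block and packer above 2 N and contact force between the fingers and block above 2 N and value of joint frame above -0.002 m), for 0.05 s.
2. the packer is right out past the near end of the rail and the set has settled on its mounts (value of joint frame below -0.003 m and x of packer_center in the frame of rail_end below -0.042 m), for 0.2 s.
3. the packer is lifted in the gripper (height (world z) of packer_center above 0.065 m and contact force between the fingers and packer above 1 N), for 0.2 s.
4. the packer is set down inside the tray, still held within 20 mm of its floor (z of packer_center in the frame of tray below 0.06 m and contact force between the fingers and packer above 0.5 N and x of packer_center in the frame of tray between -0.085 and 0.085 m and y of packer_center in the frame of tray between -0.06 and 0.06 m), for 0.05 s.
At the end, for the whole second after the job is handed in: The packer rests inside the tray (its centre within 85 mm along and 60 mm across of the tray's centre, lower than 55 mm), still; the set has settled on its mounts (3 to 6 mm below its start); the block rests, still, on the bench (upright or lying), not in the tray and not against the set (x of packer_center in the frame of tray between -0.085 and 0.085 m and y of packer_center in the frame of tray between -0.06 and 0.06 m and z of packer_center in the frame of tray below 0.055 m and linear speed of each of packer, block below 0.02 m/s and value of joint frame between -0.006 and -0.003 m and height (world z) of block_center between 0.01 and 0.068 m and contact force between block and tray below 0.05 N and contact force between block and genset below 0.05 N); the robot touches nothing.
It fails at once if the gripper or arm pushes the packer while it is still jammed under the rail (contact force between any of the fingers, the arm and packer above 2 N and value of joint frame above -0.002 m).
It fails at once if the set is levered up by more than 4 mm (value of joint frame above 0.004 m).
It fails at once if a bystander is moved by more than 40 mm (distance of any of screwdriver, wrench, sparkplug, oil, jar, tape, meter from where it was at the start of the episode above 0.04 m).
It also fails if it takes over 64 s, if anything falls off the work surface, if the arm or the gripper's body presses on something with over 40 N, if the wrist force passes 120 N, or if a joint passes its speed limit or range.

## Robot

A 6-joint arm with a two-finger parallel gripper is mounted at the origin on the work surface. World frame = base frame: x ahead of the robot, y to its left, z up, the work surface at z = 0. Lengths are in m, angles in degrees, forces in N, time in s.
With the tool pointing down it reaches from about 0.3 to 0.75 m from the base axis. Payload 8.5 kg.
Tool frame: the origin (TCP) lies on the centre line of the jaws, within the pads' length; the fingertips stand 17 mm ahead of it and the grasp point (between the pads) lies 2 mm behind it (env.tip_extent is the distance from the TCP to the fingertips, in m); z points along the fingers, y is the direction in which the jaws open and shut (so a half turn about z gives the same grasp; the last joint's range is limited). The gripper opens to 85 mm and grips with 20 to 120 N. Pads are 22 mm wide; open, the fingers measure 114 mm over their backs; the gripper's body (76 mm by 85 mm) begins 54 mm behind the grasp point. The pads swing forward as they close: fully open they stand 13 mm farther back than shut.
Start: joints at [-81.148, 21.807, 74.336, -0, 83.858, -12.336], TCP at [0.199, -0.513, 0.248] pointing down, gripper open.
Joint ranges: [-178.18, 178.18], [-50.72, 133.34], [12.68, 142.11], [-81.47, 261.47], [9.98, 163.14], [-165.26, 165.26]. Speed limits (degrees/s): [136.94, 136.94, 180, 180, 180, 180].

## Interface

Orientations are given as a 3x3 rotation matrix whose columns are the frame's x, y, z axes.
In Python, from rig import telemetry, get_image, camera_params, close_job, env gives the robot as it stands.
- The arm moves only by the tool apply_moves, never from a script. Its argument "motion" is a list of rows, each an object of numbers: "tx", "ty", "tz": the shift along the tool's x, y, z in cm; "turn": the turn about the tool's z in degrees; "jaw": the gripper's target within -1 to 1 (fully open at 1, half-way at 0, shut at -1). In form: [{"tx": .., "ty": .., "tz": .., "turn": .., "jaw": ..}, ...]. A call has 1 to 5 rows; each row is the pose to reach, as a shift and turn from the pose measured when the call began, along the tool's axes at that moment; what a row does not reach only later rows make up. A row lasts 1/12 s, in which the tool goes at most 41.7 mm and 7.16 degrees, less where a joint would pass 70% of its speed; a pose out of reach is approached as far as the arm can. A call with a gripper value outside its range is refused whole. The fingers move at their own pace and stop on an object; "squeeze" is the grip in N (left out, the last holds). Time passes only in rows, so rows that repeat a pose let the fingers close. It gives the time, the measured TCP pose, the force and the opening at its end, in the units of the state.
- telemetry.observe(): the state, without advancing time (a new reading comes with each control period).
- get_image(name): name is "side" or "top" or "wrist"; returns (picture, depth): 384x512x3 uint8, red, green, blue; 384x512 float32, m along the optical axis (not along the pixel's ray), 0 where there is no reading.
- camera_params(name): a dict with "fx", "fy", "cx", "cy" (pixels), "rvec" (rotation vector, rad) and "tvec" (3), from world to camera coordinates, as OpenCV has them. Camera axes: x right, y down, z forward; pixel columns grow to the right and rows downward; lengths in m; the calibration is good to about 2 mm. A picture is of the moment at which its call begins: read the wrist's pose just before it. camera_params takes no time and is no camera call; for the wrist camera it gives the pose at the moment of the call.
- close_job(): hands the job in, once; it reports no verdict.
The state is a dict: "time_s": time; "q": joint angles; "qvel": joint speeds; "joint_efforts": joint torques, N m; "position": TCP position; "tool_rot": TCP orientation; "ft_force": force on the tool from outside, world axes, zero at the start; "wrist_torque": the same for the moment, N m; "grip_width": finger opening in m.
Only numpy, scipy, OpenCV 4.12 (cv2) and the standard library are available. Lean on these libraries where they do the work, as an engineer would, in place of code of your own. Each camera call takes 0.05 s, during which the arm holds its last target. There are 200 camera calls.

## Working session

There is one attempt and no reset: what is moved stays moved. The work goes in short steps, Python scripts to look and compute and a tool call to move; the robot and the scene stay as the last step left them, time stands still between calls to the robot, and variables do not carry over. Pictures are saved under pics/ and viewed, about 8 in all and at most 12, crops included, and the job is handed in when it is done.

Besides the shell and the picture viewer there is one more tool, called after "Emit:" as name([rows], argument=value, ...), one row to a line, values as JSON. apply_moves: Moves the arm, as the interface text tells. Its arguments: {"type":"object","properties":{"motion":{"type":"array"},"squeeze":{"type":"number"}},"required":["motion"]}

```bash
ls; mkdir -p pics; cat > h.py <<'E'
import numpy as np, cv2
from rig import telemetry, get_image, camera_params, close_job, env
def cam(n):
    c=camera_params(n); R=cv2.Rodrigues(np.array(c['rvec'],float))[0]; return c,R,np.array(c['tvec'],float).ravel()
def ray(n,u,v,C=None):
    c,R,t=C or cam(n); d=R.T@np.array([(u-c['cx'])/c['fx'],(v-c['cy'])/c['fy'],1]); return -R.T@t,d
def plane(n,u,v,z,C=None):
    o,d=ray(n,u,v,C); return o+d*(z-o[2])/d[2]
def cloud(n,dep,C=None):
    c,R,t=C or cam(n); v,u=np.mgrid[:dep.shape[0],:dep.shape[1]]
    P=np.stack([(u-c['cx'])/c['fx']*dep,(v-c['cy'])/c['fy']*dep,dep],-1)
    return (P-t)@R
def proj(n,p,C=None):
    c,R,t=C or cam(n); q=R@np.array(p)+t; return c['fx']*q[0]/q[2]+c['cx'],c['fy']*q[1]/q[2]+c['cy']
def save(name,im,s=1.0):
    cv2.imwrite('pics/'+name,cv2.resize(im[:,:,::-1],None,fx=s,fy=s))
E
python3 - <<'E'
from h import *
ims=[]
for n in('top','side'):
    C=cam(n);im,d=get_image(n); np.savez(n+'0.npz',im=im,d=d); print(n,C[0]['fx'],(-C[1].T@C[2]).round(3),C[1].round(2).tolist())
    save(n+'0.png',im,1.5)
print(telemetry.observe())
E
```

```text
pics
top 496.74696215441435 [0.245 0.034 1.839] [[0.0, -1.0, -0.01], [-0.98, -0.0, -0.18], [0.18, 0.01, -0.98]]
side 415.93216846000087 [0.443 0.815 1.157] [[-0.99, -0.15, 0.02], [-0.13, 0.76, -0.64], [0.09, -0.63, -0.77]]
{'time_s': 0.1, 'q': array([-8.11480969e+01,  2.18370150e+01,  7.43774520e+01,  7.21119068e-04,
        8.38603394e+01, -1.23355917e+01]), 'qvel': array([-0.06215581, -0.07376692, -0.09822526,  0.05277368,  0.02354188,
       -0.02788882]), 'joint_efforts': array([ 3.11997770e-03, -4.49218905e+01, -2.31655562e+01, -1.44885003e-04,
        3.69085930e-03,  1.94662317e-05]), 'position': array([ 0.19874658, -0.51258041,  0.24779201]), 'tool_rot': array([[ 9.32403223e-01,  3.61419692e-01, -1.88545065e-04],
       [ 3.61419624e-01, -9.32402374e-01,  1.29199254e-03],
       [ 2.91151679e-04, -1.27280189e-03, -9.99999148e-01]]), 'ft_force': array([-0.06388735, -0.52900117,  0.10673166]), 'wrist_torque': array([-0.01768886,  0.00027964, -0.00860316]), 'grip_width': 0.08554952109551071}
```

View pics/top0.png

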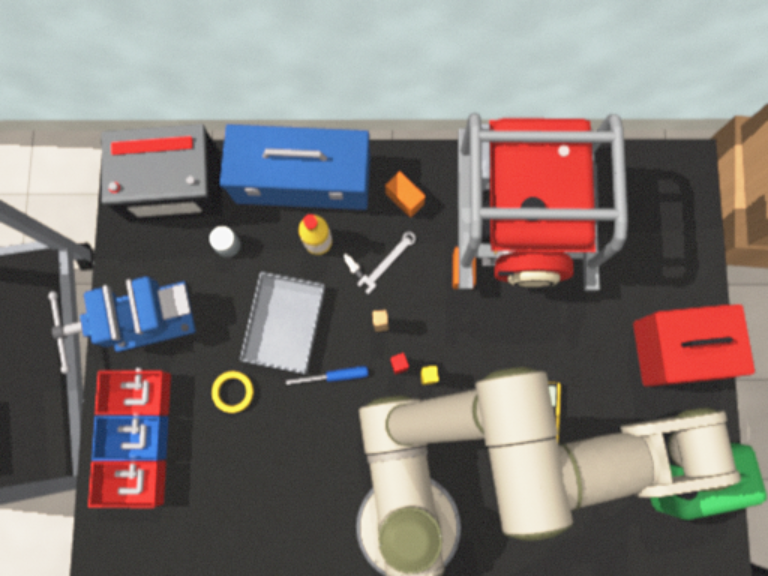

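View pics/side0.png

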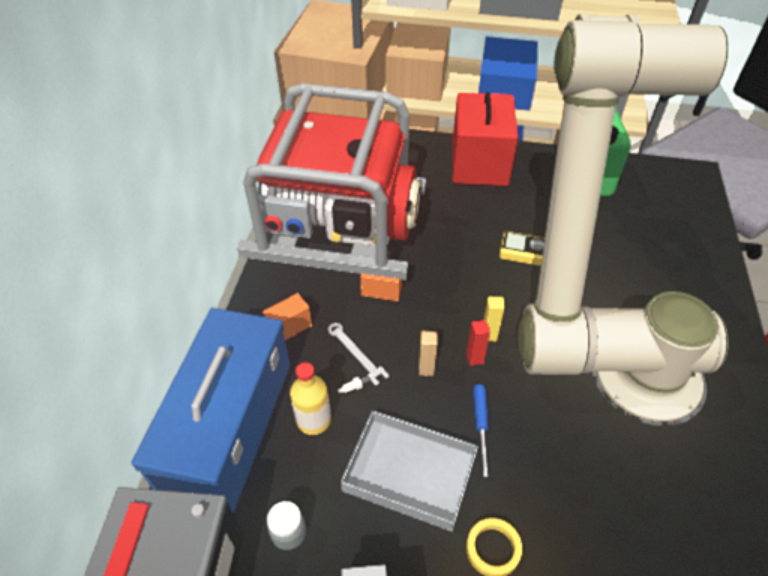

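Candidates (1.5× top picture): packer – orange at (463,268) under the rail against the loose orange one at (405,193). The one under the rail is farther right, so I take that one. Block – wooden at (380,320), against red (400,362) and yellow (430,375); I take the wooden one. The tray is at (283,322). The moves can't tilt the tool, so I plan to use the block lying horizontally.

```bash
cat > m.py <<'E'
from h import *
for n in('top','side'):
    f=np.load(n+'0.npz'); im,d=f['im'],f['d']; P=cloud(n,d); hsv=cv2.cvtColor(im,cv2.COLOR_RGB2HSV).astype(int)
    H,S,V=hsv[...,0],hsv[...,1],hsv[...,2]; ok=d>0
    print(n,'bench z',np.median(P[...,2][ok&(V<50)&(abs(P[...,0]-.4)<.2)&(abs(P[...,1])<.25)]))
    for nm,m in dict(orange=(H>5)&(H<16)&(S>190)&(V>90),wood=(H>8)&(H<22)&(S>60)&(S<170)&(V>120)&(P[...,0]<.6)&(P[...,0]>.3)&(abs(P[...,1])<.3)).items():
        k,l,s,c=cv2.connectedComponentsWithStats((m&ok&(P[...,2]<.2)).astype(np.uint8))
        for i in range(1,k):
            if s[i,4]<25: continue
            Q=P[l==i]; zt=np.percentile(Q[:,2],95); T=Q[Q[:,2]>zt-.012]
            print(nm,c[i].round(),s[i,4],'min',np.percentile(Q,2,axis=0).round(3),'max',np.percentile(Q,98,axis=0).round(3),'top',T.mean(0).round(3),cv2.minAreaRect((T[:,:2]*1000).astype(np.float32)))
    # rail: grey, z .085..0.11
    m=ok&(S<60)&(V>80)&(P[...,2]>.085)&(P[...,2]<.108)&(P[...,0]>.5)&(P[...,1]<0.02)&(P[...,1]>-.25)
    Q=P[m]; print('rail',len(Q)); 
    if len(Q)>20: print(Q.min(0).round(3),Q.max(0).round(3),cv2.minAreaRect((Q[:,:2]*1000).astype(np.float32)), np.polyfit(Q[:,0],Q[:,1],1))
    m=ok&(S<70)&(P[...,2]>.32)&(P[...,2]<.36)&(P[...,0]>.5)&(P[...,1]<0.02)&(P[...,1]>-.18)
    Q=P[m]; print('tube',len(Q))
    if len(Q)>20: print(cv2.minAreaRect((Q[:,:2]*1000).astype(np.float32)), np.polyfit(Q[:,0],Q[:,1],1))
    m=ok&(S<60)&(V>70)&(P[...,2]>.033)&(P[...,2]<.05)&(P[...,0]>.25)&(P[...,0]<.7)&(P[...,1]>.0)&(P[...,1]<.4)
    k,l,s,c=cv2.connectedComponentsWithStats(m.astype(np.uint8)); 
    m=cv2.morphologyEx((ok&(S<60)&(V>70)&(P[...,2]>.0)&(P[...,2]<.05)&(P[...,0]>.25)&(P[...,0]<.75)&(P[...,1]>.0)&(P[...,1]<.45)).astype(np.uint8),cv2.MORPH_CLOSE,np.ones((3,3)))
    k,l,s,c=cv2.connectedComponentsWithStats(m); i=1+np.argmax(s[1:,4]); Q=P[(l==i)&(P[...,2]>.03)]
    print('tray',s[i],cv2.minAreaRect((Q[:,:2]*1000).astype(np.float32)))
E
python3 m.py; python3 - <<'E'
from h import *
im=np.load('side0.npz')['im'];a=cv2.resize(im[150:290,150:350],None,fx=3.9,fy=3.9,interpolation=2);save('crop1.png',a)
E
```

```text
top bench z 6.284487115321792e-05
orange [270. 128.] 334 min [ 0.763 -0.037  0.006] max [0.854 0.045 0.079] top [0.808 0.006 0.072] ((808.7092895507812, 4.993007659912109), (91.00292205810547, 50.41343307495117), 45.475067138671875)
orange [303. 179.] 71 min [ 0.576 -0.12   0.022] max [ 0.659 -0.114  0.077] top [ 0.618 -0.117  0.071] ((618.4981689453125, -116.88771057128906), (4.494616508483887, 83.6180648803711), 89.29890441894531)
wood [343. 185.] 39 min [ 0.559 -0.25   0.14 ] max [ 0.577 -0.23   0.197] top [ 0.569 -0.245  0.191] ((567.9600219726562, -242.8959503173828), (17.806854248046875, 12.637652397155762), 4.938510417938232)
wood [253. 213.] 73 min [ 0.468  0.049 -0.004] max [0.521 0.086 0.129] top [0.48  0.062 0.122] ((484.72833251953125, 65.1937026977539), (31.5192813873291, 28.064678192138672), 0.6134426593780518)
rail 706
[ 0.56  -0.247  0.085] [1.314 0.019 0.108] ((957.4993896484375, -180.6834716796875), (767.0606689453125, 260.608642578125), 10.699349403381348) [ 0.02514766 -0.15540981]
tube 797
((755.7536010742188, -152.94580078125), (52.70195388793945, 280.51843261718
[... 359 characters left out ...]
835205078, 5.604631423950195), 76.55650329589844)
wood [285. 236.] 307 min [ 0.464 -0.034 -0.004] max [0.504 0.088 0.121] top [0.48  0.072 0.116] ((479.7857360839844, 70.81925201416016), (30.828323364257812, 34.87400817871094), 6.9706292152404785)
rail 1288
[ 0.555 -0.249  0.085] [1.314 0.02  0.108] ((954.4696044921875, -178.78341674804688), (768.4138793945312, 264.06732177734375), 10.285063743591309) [ 0.04505018 -0.16881942]
tube 1405
((963.4681396484375, -80.13870239257812), (699.94921875, 199.66871643066406), 0.001125279231928289) [ 0.10019081 -0.20764984]
tray [ 227  273   99   82 4675] ((511.27667236328125, 512.3909912109375), (577.1036987304688, 225.96592712402344), 81.42606353759766)
```

View pics/crop1.png

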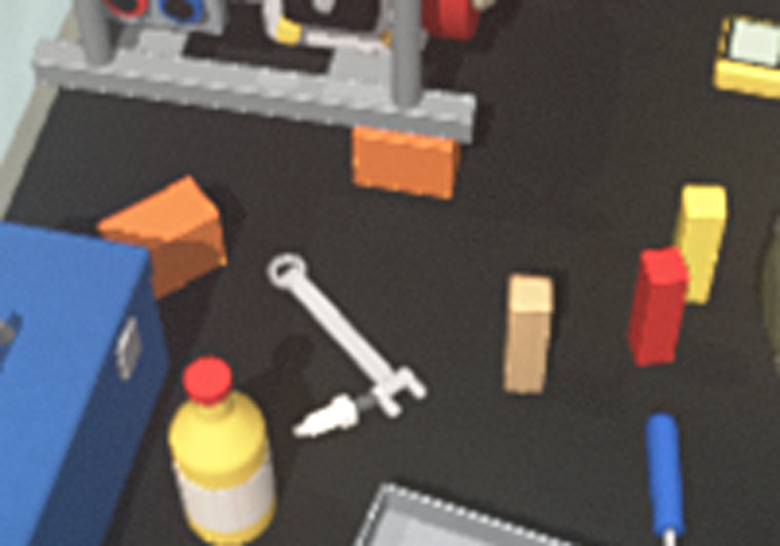

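The crop confirms the choice. It shows the orange packer under the left rail at (405,160) with the wood block standing at (528,333), upright and roughly square to the world axes. My plan is to topple the block towards -y with shut fingers, then grip it lying down and use it horizontally under the rail. First I turn the tool so tool x = +Y and tool y = +X.

Emit:
apply_moves([
  {"turn": -35, "jaw": -1},
  {"turn": -35, "jaw": -1},
  {"turn": -35, "jaw": -1},
  {"turn": -35, "jaw": -1},
  {"turn": -35, "jaw": -1},
], squeeze=40)

```text
invalid input
```

Emit:
apply_moves([
  {"turn": -33.8, "jaw": -1},
  {"turn": -33.8, "jaw": -1},
  {"turn": -33.8, "jaw": -1},
  {"turn": -33.8, "jaw": -1},
  {"turn": -33.8, "jaw": -1},
])

```text
invalid input
```

```bash
cat >> h.py <<'E'
def sh(x,y,z,az=None):
    s=telemetry.observe(); R=s['tool_rot']; d=R.T@(np.array([x,y,z])-s['position'])*100
    a=np.degrees(np.arctan2(R[1,0],R[0,0])); t=0 if az is None else (a-az+180)%360-180
    print('t',round(s['time_s'],2),'pos',s['position'].round(4),'az',a.round(2),'grip',round(s['grip_width'],4),'F',s['ft_force'].round(1),'-> tx,ty,tz,turn',d.round(2),round(t,2))
E
python3 - <<'E'
from h import *
sh(.481,.135,.15,90)
f=np.load('side0.npz');P=cloud('side',f['d']);im=f['im'];S=cv2.cvtColor(im,cv2.COLOR_RGB2HSV)[...,1]
m=(f['d']>0)&(S<60)&(P[...,2]>.078)&(P[...,2]<.094)&(P[...,0]>.54)&(P[...,0]<.98)&(P[...,1]>-.16)&(P[...,1]<-.09)
Q=P[m];print(len(Q),Q[:,0].min(),Q[:,0].max())
for a in np.arange(.56,.96,.05):
    q=Q[(Q[:,0]>a)&(Q[:,0]<a+.05)]
    if len(q): print(a.round(2),len(q),np.percentile(q[:,1],[50,95]).round(4))
E
```

```text
t 0.1 pos [ 0.1987 -0.5126  0.2478] az 21.19 grip 0.0855 F [-0.1 -0.5  0.1] -> tx,ty,tz,turn [ 49.72 -50.17   9.86] -68.81
386 0.5554460509028815 0.9561083643542416
0.56 53 [-0.1192 -0.1161]
0.61 40 [-0.1201 -0.1172]
0.66 50 [-0.1201 -0.1174]
0.71 52 [-0.1225 -0.1179]
0.76 53 [-0.1218 -0.1179]
0.81 44 [-0.1209 -0.1185]
0.86 45 [-0.1219 -0.119 ]
0.91 43 [-0.1226 -0.1193]
```

Emit:
apply_moves([
  {"tx": 0, "ty": 0, "tz": 0, "turn": -35, "jaw": -1},
  {"tx": 0, "ty": 0, "tz": 0, "turn": -35, "jaw": -1},
  {"tx": 0, "ty": 0, "tz": 0, "turn": -35, "jaw": -1},
  {"tx": 0, "ty": 0, "tz": 0, "turn": -35, "jaw": -1},
  {"tx": 0, "ty": 0, "tz": 0, "turn": -35, "jaw": -1},
], squeeze=40)

```text
time_s: 0.52
position: [0.1987, -0.5124, 0.2474]
tool_rot: [[0.551, 0.834, -0.0], [0.834, -0.551, 0.002], [0.002, -0.002, -1.0]]
ft_force: [0.4, 0.7, -0.9]
grip_width: 0.0254
```

Emit:
apply_moves([
  {"tx": 0, "ty": 0, "tz": 0, "turn": -34, "jaw": -1},
  {"tx": 0, "ty": 0, "tz": 0, "turn": -34, "jaw": -1},
  {"tx": 0, "ty": 0, "tz": 0, "turn": -34, "jaw": -1},
  {"tx": 0, "ty": 0, "tz": 0, "turn": -34, "jaw": -1},
  {"tx": 0, "ty": 0, "tz": 0, "turn": -34, "jaw": -1},
])

```text
time_s: 0.93
position: [0.1987, -0.5123, 0.247]
tool_rot: [[-0.016, 1.0, -0.0], [1.0, 0.016, 0.003], [0.003, -0.0, -1.0]]
ft_force: [-0.2, 0.5, -0.6]
grip_width: 0.0
```

Emit:
apply_moves([
  {"tx": 3.8, "ty": 1.7, "tz": 0, "turn": 0, "jaw": -1},
  {"tx": 7.6, "ty": 3.4, "tz": 0, "turn": 0, "jaw": -1},
  {"tx": 11.4, "ty": 5.1, "tz": 0, "turn": 0, "jaw": -1},
  {"tx": 15.2, "ty": 6.8, "tz": 0, "turn": 0, "jaw": -1},
  {"tx": 19, "ty": 8.6, "tz": 0, "turn": 0, "jaw": -1},
])

```text
time_s: 1.35
position: [0.2817, -0.3193, 0.2473]
tool_rot: [[-0.015, 1.0, -0.001], [1.0, 0.015, 0.004], [0.004, -0.001, -1.0]]
ft_force: [1.7, -1.0, 0.2]
grip_width: -0.0003
```

Emit:
apply_moves([
  {"tx": 3.8, "ty": 1.7, "tz": 0, "turn": 0, "jaw": -1},
  {"tx": 7.6, "ty": 3.4, "tz": 0, "turn": 0, "jaw": -1},
  {"tx": 11.4, "ty": 5.1, "tz": 0, "turn": 0, "jaw": -1},
  {"tx": 15.2, "ty": 6.8, "tz": 0, "turn": 0, "jaw": -1},
  {"tx": 19, "ty": 8.6, "tz": 0, "turn": 0, "jaw": -1},
])

```text
time_s: 1.77
position: [0.3639, -0.1278, 0.2479]
tool_rot: [[-0.015, 1.0, -0.001], [1.0, 0.015, 0.004], [0.004, -0.001, -1.0]]
ft_force: [0.5, -0.7, -0.1]
grip_width: 0.0001
```

Emit:
apply_moves([
  {"tx": 3.8, "ty": 1.7, "tz": 0, "turn": 0, "jaw": -1},
  {"tx": 7.6, "ty": 3.4, "tz": 0, "turn": 0, "jaw": -1},
  {"tx": 11.4, "ty": 5.1, "tz": 0, "turn": 0, "jaw": -1},
  {"tx": 15.2, "ty": 6.8, "tz": 0, "turn": 0, "jaw": -1},
  {"tx": 19, "ty": 8.6, "tz": 0, "turn": 0, "jaw": -1},
])

```text
time_s: 2.18
position: [0.4464, 0.0637, 0.2486]
tool_rot: [[-0.015, 1.0, -0.001], [1.0, 0.015, 0.004], [0.004, -0.001, -1.0]]
ft_force: [0.6, -2.5, 1.4]
grip_width: -0.0001
```

Emit:
apply_moves([
  {"tx": 3, "ty": 1, "tz": 0, "turn": 0, "jaw": -1},
  {"tx": 6, "ty": 2, "tz": 0, "turn": 0, "jaw": -1},
  {"tx": 9, "ty": 3, "tz": 0, "turn": 0, "jaw": -1},
  {"tx": 9, "ty": 3, "tz": 3, "turn": 0, "jaw": -1},
])

```text
time_s: 2.52
position: [0.4779, 0.1586, 0.2223]
tool_rot: [[-0.019, 1.0, 0.009], [1.0, 0.019, 0.006], [0.006, 0.009, -1.0]]
ft_force: [0.6, -0.4, -0.9]
grip_width: 0.0001
```

```bash
python3 - <<'E'
from h import *
sh(.481,.135,.112,90)
E
```

```text
t 2.52 pos [0.4779 0.1586 0.2223] az 91.09 grip 0.0001 F [ 0.6 -0.4 -0.9] -> tx,ty,tz,turn [-2.43  0.16 11.02] 1.09
```

Emit:
apply_moves([
  {"tx": -1.5, "ty": 0.2, "tz": 3.7, "turn": 1, "jaw": -1},
  {"tx": -1.5, "ty": 0.2, "tz": 7.4, "turn": 1, "jaw": -1},
  {"tx": -1.5, "ty": 0.2, "tz": 11, "turn": 1, "jaw": -1},
  {"tx": -2.5, "ty": 0.2, "tz": 11, "turn": 1, "jaw": -1},
  {"tx": -4.5, "ty": 0.2, "tz": 11, "turn": 1, "jaw": -1},
])

```text
time_s: 2.93
position: [0.4809, 0.1147, 0.1112]
tool_rot: [[-0.004, 1.0, 0.005], [1.0, 0.004, 0.006], [0.006, 0.005, -1.0]]
ft_force: [0.7, 0.2, 0.2]
grip_width: 0.0002
```

Emit:
apply_moves([
  {"tx": -0.8, "ty": 0, "tz": 0, "turn": 0, "jaw": -1},
  {"tx": -1.6, "ty": 0, "tz": 0, "turn": 0, "jaw": -1},
  {"tx": -2.4, "ty": 0, "tz": 0, "turn": 0, "jaw": -1},
  {"tx": -3.2, "ty": 0, "tz": 0, "turn": 0, "jaw": -1},
  {"tx": -4.0, "ty": 0, "tz": 0, "turn": 0, "jaw": -1},
])

```text
time_s: 3.35
position: [0.4812, 0.074, 0.1116]
tool_rot: [[-0.004, 1.0, 0.006], [1.0, 0.004, 0.006], [0.006, 0.006, -1.0]]
ft_force: [-0.3, 0.0, 0.4]
grip_width: -0.0001
```

Emit:
apply_moves([
  {"tx": -0.8, "ty": 0, "tz": 0, "turn": 0, "jaw": -1},
  {"tx": -1.6, "ty": 0, "tz": 0, "turn": 0, "jaw": -1},
  {"tx": -2.4, "ty": 0, "tz": 0, "turn": 0, "jaw": -1},
  {"tx": -2.4, "ty": 0, "tz": -3, "turn": 0, "jaw": 0.5},
  {"tx": -2.4, "ty": 0, "tz": -6, "turn": 0, "jaw": 0.5},
])

```text
time_s: 3.77
position: [0.4802, 0.0489, 0.1713]
tool_rot: [[-0.003, 1.0, 0.002], [1.0, 0.003, 0.007], [0.007, 0.002, -1.0]]
ft_force: [-0.4, -0.1, 0.1]
grip_width: 0.0233
```

```bash
cat > w.py <<'E'
from h import *
import sys
def wood(n):
    C=cam(n);im,d=get_image(n); P=cloud(n,d,C); hsv=cv2.cvtColor(im,cv2.COLOR_RGB2HSV).astype(int); H,S,V=hsv[...,0],hsv[...,1],hsv[...,2]
    m=(H>8)&(H<22)&(S>60)&(S<170)&(V>100)&(d>0)&(P[...,0]<.62)&(P[...,0]>.25)&(P[...,1]>-.2)&(P[...,1]<.3)&(P[...,2]<.14)
    k,l,s,c=cv2.connectedComponentsWithStats(m.astype(np.uint8))
    for i in range(1,k):
        if s[i,4]<25: continue
        Q=P[l==i]; T=Q[Q[:,2]>.02]
        print(n,c[i].round(),s[i,4],Q.min(0).round(3),Q.max(0).round(3),'top',[np.round(a,1) for a in cv2.minAreaRect((T[:,:2]*1000).astype(np.float32))] if len(T)>3 else '')
    return im
if __name__=='__main__':
    sh(.48,.0,.1,90)
    for n in sys.argv[1:-1]:
        im=wood(n)
    save(sys.argv[-1],im,1.2)
E
python3 w.py top side s1.png
```

```text
t 3.77 pos [0.4802 0.0489 0.1713] az 90.18 grip 0.0233 F [-0.4 -0.1  0.1] -> tx,ty,tz,turn [-4.94 -0.05  7.1 ] 0.18
top [285. 212.] 75 [ 0.479 -0.075 -0.012] [ 0.525 -0.021  0.042] top [array([496.9, -45.4]), array([31.8, 52.3]), np.float64(7.6)]
top [266. 217.] 31 [0.472 0.004 0.006] [0.496 0.034 0.037] top [array([480.5,  16.6]), array([15.1, 36.6]), np.float64(29.4)]
side [260. 187.] 48 [ 0.57  -0.126  0.014] [ 0.619 -0.106  0.074] top [array([ 594.3, -114.9]), array([49.3, 17.8]), np.float64(5.7)]
side [284. 226.] 289 [ 0.467 -0.099 -0.01 ] [0.51  0.056 0.037] top [array([490. ,  -7.8]), array([ 30.5, 125.4]), np.float64(7.0)]
```

View pics/s1.png

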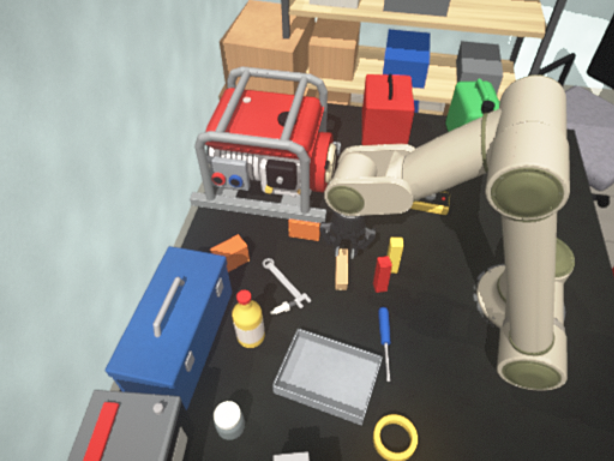

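The block toppled onto its side. In the picture it lies at (342,270), centre ≈ (0.490, -0.008), with its long axis 7° off world y. Nothing else moved. I'll grip it near its +y end.

Emit:
apply_moves([
  {"tx": -1.1, "ty": 0.4, "tz": 0, "turn": -7, "jaw": 1},
  {"tx": -1.1, "ty": 0.4, "tz": 3, "turn": -7, "jaw": 1},
  {"tx": -1.1, "ty": 0.4, "tz": 6, "turn": -7, "jaw": 1},
  {"tx": -1.1, "ty": 0.4, "tz": 9, "turn": -7, "jaw": 1},
  {"tx": -1.1, "ty": 0.4, "tz": 10, "turn": -7, "jaw": 1},
])

```text
time_s: 4.28
position: [0.4862, 0.0384, 0.0715]
tool_rot: [[-0.126, 0.992, 0.008], [0.992, 0.126, 0.006], [0.005, 0.008, -1.0]]
ft_force: [-0.8, 0.6, -0.1]
grip_width: 0.0851
```

```bash
python3 - <<'E'
from h import *
sh(.4844,.0377,.022,97)
C=cam('wrist');im,d=get_image('wrist');save('w1.png',im,1.2); P=cloud('wrist',d,C)
hsv=cv2.cvtColor(im,cv2.COLOR_RGB2HSV).astype(int); H,S,V=hsv[...,0],hsv[...,1],hsv[...,2]
m=(H>8)&(H<22)&(S>60)&(S<170)&(V>100)&(d>0)&(P[...,2]>.02)&(P[...,2]<.045)
Q=P[m];print(len(Q)); print(cv2.minAreaRect((Q[:,:2]*1000).astype(np.float32)),Q[:,2].mean())
E
```

```text
t 4.28 pos [0.4862 0.0384 0.0715] az 97.22 grip 0.0851 F [-0.8  0.6 -0.1] -> tx,ty,tz,turn [-0.07 -0.23  4.95] 0.22
1253
((489.73431396484375, 6.266716003417969), (32.001976013183594, 88.01803588867188), 6.8295087814331055) 0.03031235408664721
```

View pics/w1.png

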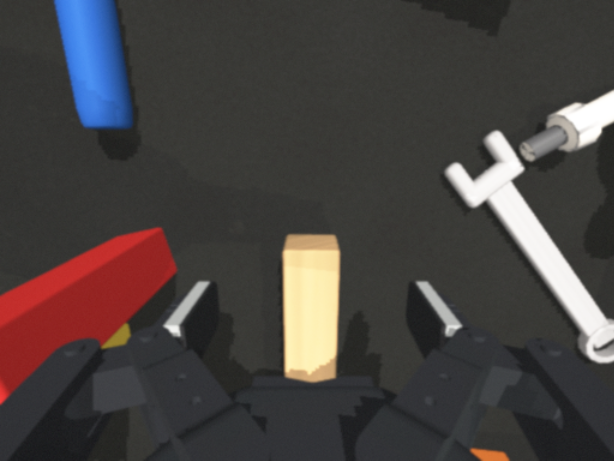

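The wrist view shows the block at (310,310), centred between the jaws, with the red block clear of the left finger. Going down and gripping.

Emit:
apply_moves([
  {"tx": -0.2, "ty": 0, "tz": 2.5, "turn": 0, "jaw": 1},
  {"tx": -0.2, "ty": 0, "tz": 4.2, "turn": 0, "jaw": 1},
  {"tx": -0.2, "ty": 0, "tz": 4.9, "turn": 0, "jaw": 1},
  {"tx": -0.2, "ty": 0, "tz": 4.9, "turn": 0, "jaw": -1},
  {"tx": -0.2, "ty": 0, "tz": 4.9, "turn": 0, "jaw": -1},
], squeeze=120)

```text
time_s: 4.75
position: [0.4871, 0.0366, 0.0228]
tool_rot: [[-0.126, 0.992, 0.007], [0.992, 0.126, 0.006], [0.005, 0.008, -1.0]]
ft_force: [-0.2, -0.2, 0.7]
grip_width: 0.0639
```

Emit:
apply_moves([
  {"tx": 0, "ty": 0, "tz": 0, "turn": 0, "jaw": -1},
  {"tx": 0, "ty": 0, "tz": 0, "turn": 0, "jaw": -1},
  {"tx": 0, "ty": 0, "tz": 0, "turn": 0, "jaw": -1},
  {"tx": 0, "ty": 0, "tz": -2, "turn": 0, "jaw": -1},
  {"tx": 0, "ty": 0, "tz": -3, "turn": 0, "jaw": -1},
])

```text
time_s: 5.17
position: [0.4872, 0.0365, 0.0544]
tool_rot: [[-0.126, 0.992, 0.009], [0.992, 0.126, 0.006], [0.005, 0.009, -1.0]]
ft_force: [0.5, -0.1, -1.0]
grip_width: 0.0299
```

```bash
python3 - <<'E'
from h import *
sh(.69,.05,.04,89.4)
f=np.load('top0.npz');P=cloud('top',f['d']);im=f['im']
hsv=cv2.cvtColor(im,cv2.COLOR_RGB2HSV).astype(int); H,S,V=hsv[...,0],hsv[...,1],hsv[...,2]
m=(S<60)&(V>60)&(P[...,0]>.33)&(P[...,0]<.64)&(P[...,1]>.12)&(P[...,1]<.38)&(f['d']>0)
k,l,s,c=cv2.connectedComponentsWithStats(m.astype(np.uint8)); i=1+np.argmax(s[1:,4]);
Q=P[l==i];print('tray all',s[i],cv2.minAreaRect((Q[:,:2]*1000).astype(np.float32)))
q=Q[Q[:,2]<.015];print('floor',cv2.minAreaRect((q[:,:2]*1000).astype(np.float32)),np.median(q[:,2]))
q=Q[Q[:,2]>.033];print('rim',cv2.minAreaRect((q[:,:2]*1000).astype(np.float32)),np.median(q[:,2]))
E
```

```text
t 5.17 pos [0.4872 0.0365 0.0544] az 97.23 grip 0.0299 F [ 0.5 -0.1 -1. ] -> tx,ty,tz,turn [-1.21 20.28  1.63] 7.83
tray all [ 167  176   51   82 2851] ((486.20672607421875, 292.28521728515625), (305.4864807128906, 179.83642578125), 2.10260272026062)
floor ((486.1712341308594, 292.6791076660156), (305.53985595703125, 178.42355346679688), 1.9216110706329346) 0.002486405075261376
rim ((485.43572998046875, 304.9930725097656), (161.6219482421875, 220.6117706298828), 79.15826416015625) 0.039158300331870045
```

Emit:
apply_moves([
  {"tx": -0.6, "ty": 3.5, "tz": 0, "turn": 2, "jaw": -1},
  {"tx": -1.2, "ty": 7, "tz": 0, "turn": 4, "jaw": -1},
  {"tx": -1.8, "ty": 10.5, "tz": 0, "turn": 6, "jaw": -1},
  {"tx": -2.4, "ty": 14, "tz": 0, "turn": 8, "jaw": -1},
  {"tx": -2.7, "ty": 17.2, "tz": 0, "turn": 8.7, "jaw": -1},
])

```text
time_s: 5.58
position: [0.6631, 0.0309, 0.0566]
tool_rot: [[0.028, 1.0, 0.01], [1.0, -0.028, 0.006], [0.006, 0.01, -1.0]]
ft_force: [0.5, 0.1, -1.4]
grip_width: 0.0301
```

Emit:
apply_moves([
  {"tx": 0, "ty": 2, "tz": 0, "turn": 0, "jaw": -1},
  {"tx": 0, "ty": 3, "tz": 0.9, "turn": 0, "jaw": -1},
  {"tx": 0, "ty": 3, "tz": 0.9, "turn": 0, "jaw": -1},
])

```text
time_s: 5.83
position: [0.6941, 0.0301, 0.0466]
tool_rot: [[0.028, 1.0, 0.009], [1.0, -0.028, 0.006], [0.006, 0.009, -1.0]]
ft_force: [-0.8, -0.5, -2.3]
grip_width: 0.0299
```

```bash
cat > lk.py <<'E'
from h import *
import sys
sh(.692,-.052,.045,88.5)
p=telemetry.observe()['position']
for n in('side','top'):
    C=cam(n);im,d=get_image(n);P=cloud(n,d,C);hsv=cv2.cvtColor(im,cv2.COLOR_RGB2HSV).astype(int);H,S,V=hsv[...,0],hsv[...,1],hsv[...,2]
    m=(H>8)&(H<22)&(S>50)&(S<170)&(V>90)&(d>0)&(P[...,2]<.08)&(abs(P[...,0]-p[0])<.06)&(P[...,1]>-.2)&(P[...,1]<.1)
    if m.sum()>20: Q=P[m];print(n,'wood',m.sum(),np.percentile(Q,[2,98],axis=0).round(3).tolist(),np.round(np.polyfit(Q[:,1],Q[:,0],1),3))
    m=(H>5)&(H<16)&(S>190)&(V>70)&(d>0)&(P[...,2]<.09)&(P[...,1]<-.04)&(P[...,0]<.74)
    if m.sum()>20: Q=P[m];print(n,'orange',m.sum(),np.percentile(Q,[2,98],axis=0).round(3).tolist(),[np.round(a,1) for a in cv2.minAreaRect((Q[Q[:,2]>.055][:,:2]*1000).astype(np.float32))] if (Q[:,2]>.055).sum()>5 else '')
    # arm near tube height
    m=(d>0)&(P[...,2]>.3)&(P[...,2]<.45)&(abs(P[...,0]-p[0])<.09)&(abs(P[...,1]-p[1])<.085)
    if m.sum(): print(n,'arm ymin offset',(P[m][:,1]-p[1]).min().round(3), 'zmin/max',P[m][:,2].min().round(3))
    if n==sys.argv[1]: 
        x0,y0,x1,y1=map(int,sys.argv[3:7]); save(sys.argv[2],cv2.resize(im[y0:y1,x0:x1],None,fx=3,fy=3,interpolation=2))
E
python3 lk.py side s2.png 130 40 350 240
```

```text
t 5.83 pos [0.6941 0.0301 0.0466] az 88.4 grip 0.0299 F [-0.8 -0.5 -2.3] -> tx,ty,tz,turn [-8.22  0.02  0.11] -0.1
side wood 159 [[0.641, -0.114, -0.001], [0.717, 0.047, 0.063]] [0.254 0.686]
side arm ymin offset -0.062 zmin/max 0.3
top wood 176 [[0.638, -0.174, -0.005], [0.724, -0.007, 0.07]] [0.325 0.709]
top orange 51 [[0.576, -0.163, 0.042], [0.654, -0.114, 0.081]] [array([ 616.5, -139. ]), array([48.5, 82.2]), np.float64(89.0)]
top arm ymin offset -0.073 zmin/max 0.3
```

View pics/s2.png

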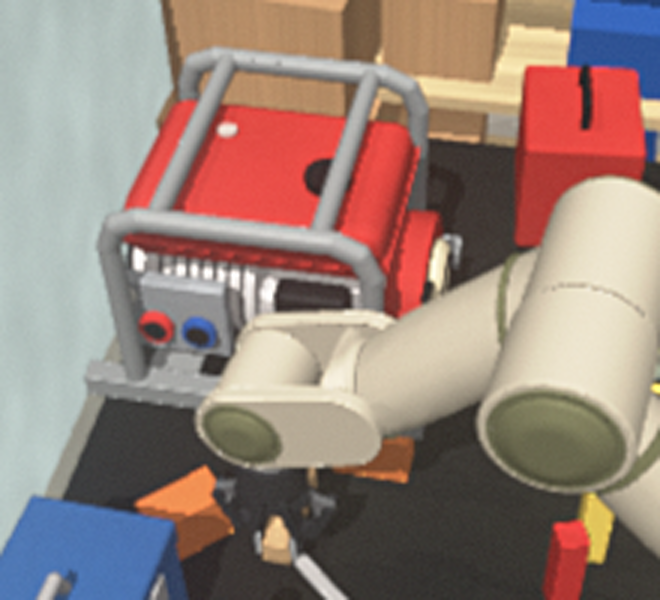

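```bash
python3 - <<'E'
from h import *
p=telemetry.observe()['position']
for n in('side','top'):
    C=cam(n);im,d=get_image(n);P=cloud(n,d,C);hsv=cv2.cvtColor(im,cv2.COLOR_RGB2HSV).astype(int);H,S,V=hsv[...,0],hsv[...,1],hsv[...,2]
    w=(d>0)&(S<90)&(V>110)&(abs(P[...,0]-p[0])<.12)&(abs(P[...,1]-p[1])<.10)
    for z in np.arange(.2,.5,.025):
        m=w&(P[...,2]>z)&(P[...,2]<z+.025)
        if m.sum()>8: q=P[m]-p; print(n,z.round(3),m.sum(),'x',np.percentile(q[:,0],[2,98]).round(3),'y',np.percentile(q[:,1],[2,98]).round(3))
E
```

```text
side 0.2 9 x [-0.015  0.004] y [0.03  0.033]
side 0.225 16 x [-0.018  0.024] y [0.055 0.062]
side 0.25 98 x [-0.077  0.043] y [-0.036  0.072]
side 0.275 226 x [-0.112  0.046] y [-0.038  0.075]
side 0.3 728 x [-0.112  0.036] y [-0.048  0.074]
side 0.325 779 x [-0.115  0.017] y [-0.054  0.074]
side 0.35 538 x [-0.117 -0.052] y [-0.046  0.073]
side 0.375 67 x [-0.12  -0.105] y [0.    0.053]
top 0.225 30 x [-0.04 -0.03] y [-0.018  0.022]
top 0.275 55 x [-0.047  0.005] y [-0.06   0.063]
top 0.3 395 x [-0.042  0.04 ] y [-0.066  0.064]
top 0.325 545 x [-0.098  0.027] y [-0.062  0.057]
top 0.35 518 x [-0.117 -0.036] y [-0.051  0.068]
top 0.375 105 x [-0.119 -0.092] y [-0.018  0.049]
```

The picture shows the block held at (275,540), pointing in towards the rail, and the wrist fork at about tube height. The fork is ±70 mm wide, so I keep TCP y ≥ -0.040, which puts the block tip about 11 mm past the rail centre line. Inserting now.

Emit:
apply_moves([
  {"tx": -2.5, "ty": 0, "tz": 0, "turn": 0, "jaw": -1},
  {"tx": -4.5, "ty": 0, "tz": 0, "turn": 0, "jaw": -1},
  {"tx": -6, "ty": 0, "tz": 0, "turn": 0, "jaw": -1},
  {"tx": -6.9, "ty": 0.2, "tz": 0, "turn": 0, "jaw": -1},
  {"tx": -6.9, "ty": 0.2, "tz": 0, "turn": 0, "jaw": -1},
])

```text
time_s: 6.45
position: [0.6925, -0.0406, 0.0485]
tool_rot: [[0.03, 0.999, 0.01], [1.0, -0.03, 0.005], [0.006, 0.01, -1.0]]
ft_force: [0.4, -0.5, -1.1]
grip_width: 0.0298
```

Emit:
apply_moves([
  {"tx": 0, "ty": -0.6, "tz": 0, "turn": 0, "jaw": -1},
  {"tx": 0, "ty": -1.2, "tz": 0, "turn": 0, "jaw": -1},
  {"tx": 0, "ty": -1.8, "tz": 0, "turn": 0, "jaw": -1},
  {"tx": 0, "ty": -2.4, "tz": 0, "turn": 0, "jaw": -1},
])

```text
time_s: 6.78
position: [0.6711, -0.0391, 0.0494]
tool_rot: [[0.026, 0.999, 0.019], [1.0, -0.026, 0.004], [0.004, 0.019, -1.0]]
ft_force: [14.7, -0.9, -5.5]
grip_width: 0.0297
```

```bash
python3 lk.py top t3.png 250 60 420 230
```

```text
t 6.78 pos [ 0.6711 -0.0391  0.0494] az 88.5 grip 0.0297 F [14.7 -0.9 -5.5] -> tx,ty,tz,turn [-1.24  2.12  0.47] 0.0
side wood 197 [[0.612, -0.12, -0.003], [0.693, -0.022, 0.071]] [0.458 0.686]
side arm ymin offset -0.085 zmin/max 0.3
top wood 70 [[0.616, -0.174, -0.004], [0.681, -0.077, 0.076]] [0.461 0.712]
top orange 69 [[0.563, -0.163, 0.032], [0.639, -0.113, 0.078]] [array([ 601.9, -138.6]), array([48.6, 77.3]), np.float64(89.9)]
top arm ymin offset -0.071 zmin/max 0.3
```

Emit:
apply_moves([
  {"tx": 0, "ty": -0.8, "tz": 0.2, "turn": 0, "jaw": -1},
  {"tx": 0, "ty": -1.6, "tz": 0.3, "turn": 0, "jaw": -1},
  {"tx": -0.1, "ty": -2.4, "tz": 0.3, "turn": 0, "jaw": -1},
  {"tx": -0.1, "ty": -3.2, "tz": 0.3, "turn": 0, "jaw": -1},
  {"tx": -0.1, "ty": -4.0, "tz": 0.3, "turn": 0, "jaw": -1},
])

```text
time_s: 7.3
position: [0.6348, -0.0386, 0.0484]
tool_rot: [[0.021, 0.999, 0.033], [1.0, -0.021, 0.0], [0.001, 0.033, -0.999]]
ft_force: [20.9, -1.1, 0.8]
grip_width: 0.0298
```

```bash
python3 lk.py top t3.png 250 60 420 230
```

```text
t 7.3 pos [ 0.6348 -0.0386  0.0484] az 88.78 grip 0.0298 F [20.9 -1.1  0.8] -> tx,ty,tz,turn [-1.22  5.74  0.52] 0.28
side wood 179 [[0.576, -0.12, 0.003], [0.648, -0.022, 0.071]] [0.481 0.651]
side arm ymin offset -0.085 zmin/max 0.3
top wood 68 [[0.578, -0.174, -0.006], [0.642, -0.081, 0.073]] [0.364 0.663]
top orange 144 [[0.526, -0.162, 0.026], [0.607, -0.113, 0.076]] [array([ 569.4, -138. ]), array([48.3, 86.3]), np.float64(88.7)]
top arm ymin offset -0.071 zmin/max 0.3
```

View pics/t3.png

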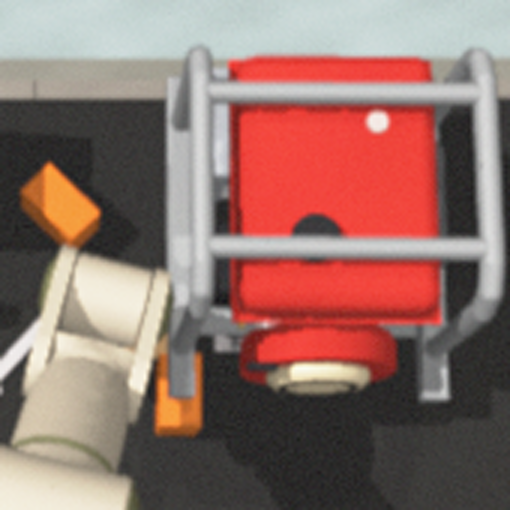

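The packer is sliding out straight: its near end shows at (180,415), the force is about 21 N, and the wrist is clear of the tube. Continuing.

Emit:
apply_moves([
  {"tx": 0, "ty": -1.0, "tz": 0.2, "turn": 0, "jaw": -1},
  {"tx": 0, "ty": -1.8, "tz": 0.3, "turn": 0, "jaw": -1},
  {"tx": -0.1, "ty": -2.6, "tz": 0.3, "turn": 0, "jaw": -1},
  {"tx": -0.1, "ty": -3.4, "tz": 0.3, "turn": 0, "jaw": -1},
  {"tx": -0.1, "ty": -4.2, "tz": 0.3, "turn": 0, "jaw": -1},
])

```text
time_s: 7.82
position: [0.5975, -0.0388, 0.0475]
tool_rot: [[0.016, 0.999, 0.048], [1.0, -0.016, -0.005], [-0.004, 0.048, -0.999]]
ft_force: [22.2, 0.6, 4.5]
grip_width: 0.03
```

Emit:
apply_moves([
  {"tx": 0, "ty": -0.8, "tz": 0.2, "turn": 0, "jaw": -1},
  {"tx": 0, "ty": -1.4, "tz": 0.3, "turn": 0, "jaw": -1},
  {"tx": 0, "ty": -2.0, "tz": 0.3, "turn": 0, "jaw": -1},
  {"tx": 0, "ty": -2.4, "tz": 0.3, "turn": 0, "jaw": -1},
  {"tx": 0, "ty": -2.4, "tz": 0.3, "turn": 0, "jaw": -1},
])

```text
time_s: 8.23
position: [0.5789, -0.0387, 0.0469]
tool_rot: [[0.01, 0.998, 0.065], [1.0, -0.009, -0.01], [-0.009, 0.065, -0.998]]
ft_force: [18.1, -0.1, 3.9]
grip_width: 0.03
```

```bash
python3 lk.py side s4.png 130 40 350 240
```

```text
t 8.23 pos [ 0.5789 -0.0387  0.0469] az 89.42 grip 0.03 F [18.1 -0.1  3.9] -> tx,ty,tz,turn [-1.21 11.28  0.94] 0.92
side wood 182 [[0.521, -0.138, 0.008], [0.593, -0.021, 0.069]] [0.488 0.594]
side arm ymin offset -0.085 zmin/max 0.3
top orange 244 [[0.473, -0.161, 0.049], [0.557, -0.115, 0.078]] [array([ 516.3, -138.3]), array([86.9, 48.6]), np.float64(1.5)]
top arm ymin offset -0.069 zmin/max 0.301
```

Emit:
apply_moves([
  {"tx": 0, "ty": -0.8, "tz": 0, "turn": 0, "jaw": -1},
  {"tx": 0, "ty": -1.3, "tz": 0, "turn": 0, "jaw": -1},
  {"tx": 0, "ty": -1.7, "tz": 0, "turn": 0, "jaw": -1},
  {"tx": 0, "ty": -2.1, "tz": 0, "turn": 0, "jaw": -1},
  {"tx": 0, "ty": -2.1, "tz": 0, "turn": 0, "jaw": -1},
])

```text
time_s: 8.75
position: [0.5569, -0.038, 0.0454]
tool_rot: [[0.01, 0.998, 0.063], [1.0, -0.01, -0.009], [-0.009, 0.063, -0.998]]
ft_force: [0.9, 0.2, -1.0]
grip_width: 0.0299
```

```bash
python3 lk.py side s4.png 130 40 350 240
```

```text
t 8.75 pos [ 0.5569 -0.038   0.0454] az 89.42 grip 0.0299 F [ 0.9  0.2 -1. ] -> tx,ty,tz,turn [-1.26 13.49  0.9 ] 0.92
side wood 177 [[0.499, -0.131, 0.006], [0.569, -0.02, 0.069]] [0.511 0.573]
side arm ymin offset -0.085 zmin/max 0.3
top wood 65 [[0.505, -0.172, -0.005], [0.567, -0.112, 0.066]] [0.289 0.588]
top orange 257 [[0.45, -0.16, 0.022], [0.537, -0.113, 0.08]] [array([ 494.5, -136.6]), array([47.9, 89.8]), np.float64(89.2)]
top arm ymin offset -0.07 zmin/max 0.301
```

View pics/s4.png

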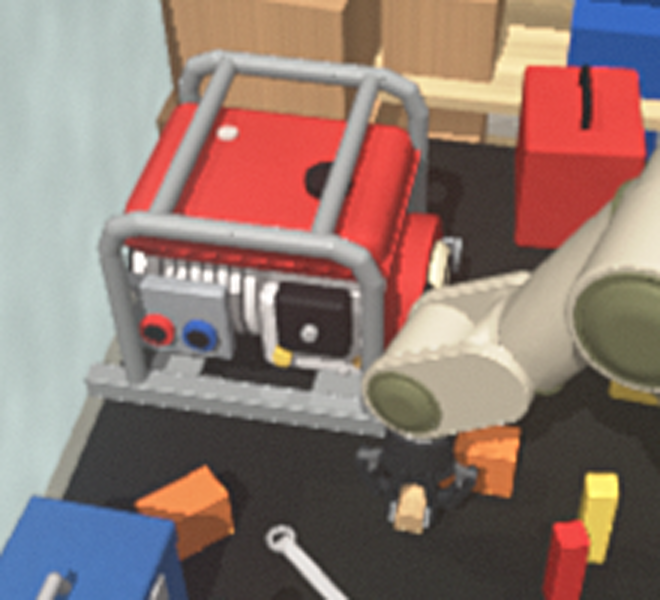

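The picture shows the packer free in front of the rail at (490,460), and the rail has dropped. The force fell to about 0 and the packer's far end is about 16 mm past the rail. Withdrawing and putting the block back where it lay.

Emit:
apply_moves([
  {"tx": 0, "ty": 1, "tz": 0, "turn": 0, "jaw": -1},
  {"tx": 2.5, "ty": 1, "tz": 0, "turn": 0, "jaw": -1},
  {"tx": 5, "ty": 1, "tz": 0, "turn": 0, "jaw": -1},
  {"tx": 8, "ty": 1, "tz": 0, "turn": 0, "jaw": -1},
  {"tx": 8, "ty": 0, "tz": 0, "turn": 0, "jaw": -1},
])

```text
time_s: 9.27
position: [0.5583, 0.0456, 0.044]
tool_rot: [[0.008, 0.998, 0.062], [1.0, -0.008, -0.008], [-0.007, 0.062, -0.998]]
ft_force: [-0.1, 0.3, -1.2]
grip_width: 0.03
```

Emit:
apply_moves([
  {"tx": 0, "ty": -2.5, "tz": 0, "turn": 0, "jaw": -1},
  {"tx": 0, "ty": -5, "tz": 0, "turn": 0, "jaw": -1},
  {"tx": 0, "ty": -7, "tz": 0, "turn": 0, "jaw": -1},
  {"tx": 0, "ty": -7, "tz": 0.8, "turn": 0, "jaw": -1},
  {"tx": 0, "ty": -7, "tz": 1.5, "turn": 0, "jaw": -1},
])

```text
time_s: 9.68
position: [0.4888, 0.0461, 0.0246]
tool_rot: [[0.009, 0.998, 0.061], [1.0, -0.008, -0.007], [-0.007, 0.061, -0.998]]
ft_force: [-24.2, 4.9, 117.1]
grip_width: 0.0295
```

```bash
python3 - <<'E'
from h import *
sh(.487,.042,.0245)
E
```

```text
t 9.68 pos [0.4888 0.0461 0.0246] az 89.49 grip 0.0295 F [-24.2   4.9 117.1] -> tx,ty,tz,turn [-0.42 -0.17 -0.  ] 0
```

Pressing far too hard on the bench (117 N, from the tilted axis); backing off before I release.

Emit:
apply_moves([
  {"tx": 0, "ty": 0, "tz": -0.2, "turn": 0, "jaw": -1},
  {"tx": 0, "ty": 0, "tz": -0.2, "turn": 0, "jaw": -1},
])

```text
time_s: 9.85
position: [0.4895, 0.046, 0.0263]
tool_rot: [[0.009, 0.998, 0.062], [1.0, -0.009, -0.007], [-0.007, 0.062, -0.998]]
ft_force: [0.3, -0.4, -1.1]
grip_width: 0.0301
```

```bash
python3 - <<'E'
from h import *
sh(.487,.042,.0245)
E
```

```text
t 9.85 pos [0.4895 0.046  0.0263] az 89.47 grip 0.0301 F [ 0.3 -0.4 -1.1] -> tx,ty,tz,turn [-0.4  -0.25  0.17] 0
```

Emit:
apply_moves([
  {"tx": 0, "ty": 0, "tz": 0, "turn": 0, "jaw": 1},
  {"tx": 0, "ty": 0, "tz": 0, "turn": 0, "jaw": 1},
  {"tx": 0, "ty": 0, "tz": 0, "turn": 0, "jaw": 1},
  {"tx": 0, "ty": 0, "tz": -4, "turn": 0, "jaw": 1},
  {"tx": 0, "ty": 0, "tz": -8, "turn": 0, "jaw": 1},
])

```text
time_s: 10.27
position: [0.4837, 0.0467, 0.1054]
tool_rot: [[0.01, 0.998, 0.056], [1.0, -0.009, -0.007], [-0.006, 0.056, -0.998]]
ft_force: [0.5, 0.8, -0.0]
grip_width: 0.0852
```

Emit:
apply_moves([
  {"tx": 0, "ty": 0, "tz": -4, "turn": 0, "jaw": 1},
  {"tx": -4, "ty": 0, "tz": -6, "turn": 7, "jaw": 1},
  {"tx": -8, "ty": 0, "tz": -6, "turn": 14, "jaw": 1},
  {"tx": -12, "ty": 0, "tz": -6, "turn": 21, "jaw": 1},
  {"tx": -16, "ty": 0, "tz": -6, "turn": 28, "jaw": 1},
])

```text
time_s: 10.68
position: [0.4787, -0.1148, 0.1669]
tool_rot: [[0.482, 0.874, 0.057], [0.876, -0.482, -0.007], [0.021, 0.054, -0.998]]
ft_force: [0.7, -0.6, 0.7]
grip_width: 0.0852
```

Emit:
apply_moves([
  {"tx": 0, "ty": 0, "tz": 0, "turn": 7, "jaw": 1},
  {"tx": 0, "ty": 0, "tz": 0, "turn": 14, "jaw": 1},
  {"tx": 0, "ty": 0, "tz": 0, "turn": 21, "jaw": 1},
  {"tx": 0, "ty": 0, "tz": 0, "turn": 28, "jaw": 1},
  {"tx": 0, "ty": 0, "tz": 0, "turn": 35, "jaw": 1},
])

```text
time_s: 11.1
position: [0.4788, -0.115, 0.1667]
tool_rot: [[0.899, 0.434, 0.057], [0.435, -0.9, -0.007], [0.048, 0.031, -0.998]]
ft_force: [0.2, 0.1, 0.8]
grip_width: 0.0857
```

Emit:
apply_moves([
  {"tx": 0, "ty": 0, "tz": 0, "turn": 7, "jaw": 1},
  {"tx": 0, "ty": 0, "tz": 0, "turn": 14, "jaw": 1},
  {"tx": 0, "ty": 0, "tz": 0, "turn": 21, "jaw": 1},
  {"tx": 0, "ty": 0, "tz": 0, "turn": 27, "jaw": 1},
])

```text
time_s: 11.43
position: [0.4789, -0.1151, 0.1666]
tool_rot: [[0.998, -0.028, 0.057], [-0.027, -1.0, -0.007], [0.057, 0.006, -0.998]]
ft_force: [-0.2, 0.1, 0.2]
grip_width: 0.0857
```

```bash
python3 - <<'E'
from h import *
import w
w.wood('top');w.wood('side')
sh(.4945,-.137,.12,0)
C=cam('wrist');im,d=get_image('wrist');save('w2.png',im,1.2);P=cloud('wrist',d,C)
hsv=cv2.cvtColor(im,cv2.COLOR_RGB2HSV).astype(int);H,S,V=hsv[...,0],hsv[...,1],hsv[...,2]
m=(H>5)&(H<16)&(S>190)&(V>70)&(d>0)&(P[...,2]>.06)&(P[...,2]<.08)
Q=P[m];print(len(Q)); print(cv2.minAreaRect((Q[:,:2]*1000).astype(np.float32)),Q[:,2].mean()) if len(Q) else 0
f=np.load('top0.npz');P=cloud('top',f['d']);m=(P[...,2]>.03)&(P[...,2]<.046)&(P[...,0]>.33)&(P[...,0]<.63)&(P[...,1]>.15)&(P[...,1]<.42)
k,l,s,c=cv2.connectedComponentsWithStats(m.astype(np.uint8),connectivity=8)
for i in range(1,k):
    if s[i,4]>40: q=P[l==i];print('rim',s[i],cv2.minAreaRect((q[:,:2]*1000).astype(np.float32)))
E
```

```text
top [267. 213.] 133 [ 0.473 -0.048 -0.011] [0.518 0.06  0.038] top [array([491.,  10.]), array([93. , 32.8]), np.float64(87.4)]
side [289. 187.] 180 [ 0.445 -0.199 -0.006] [ 0.545 -0.106  0.072] top [array([ 489.9, -131.9]), array([51.8, 88.7]), np.float64(89.0)]
side [284. 227.] 354 [ 0.468 -0.089 -0.007] [0.509 0.063 0.036] top [array([486.4,   1. ]), array([122.3,  32.1]), np.float64(87.6)]
t 11.53 pos [ 0.4789 -0.1151  0.1666] az -1.27 grip 0.0849 F [-0.7  0.9 -1.2] -> tx,ty,tz,turn [1.34 2.13 4.75] -1.27
2
((537.6851196289062, -132.32577514648438), (0.6791571974754333, 0.0), 92.21466827392578) 0.06748656031556738
rim [176 232  31  17  46] ((377.8133850097656, 282.5879211425781), (49.95515823364258, 115.45106506347656), 20.13485336303711)
```

View pics/w2.png

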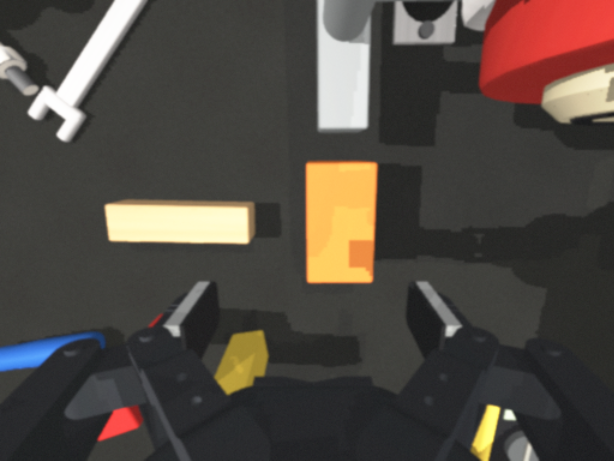

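The wrist view shows the packer at (341,222), free in front of the rail end at (342,130). The block lies on the bench at (180,222), clear of the set.

```bash
python3 - <<'E'
from h import *
C=cam('wrist')
c=[plane('wrist',u/1.2,v/1.2,.07,C)[:2] for u,v in((306,162),(377,162),(374,283),(306,283))];print(np.round(c,3).tolist(),np.mean(c,0)); m=np.mean(c,0)
sh(m[0],m[1],.10,0)
sh(m[0],m[1],.038,0)
f=np.load('side0.npz');P=cloud('side',f['d']);print([P[int(v/1.5),int(u/1.5)].round(3).tolist() for u,v in((376,414),(476,449),(452,524),(344,489))])
print([plane('side',u/1.5,v/1.5,.04).round(3).tolist() for u,v in((376,413),(477,448),(453,526),(342,488))])
print([plane('top',u/1.5,v/1.5,.04).round(3).tolist() for u,v in((262,272),(325,283),(303,374),(240,363))])
E
```

```text
[[0.538, -0.112], [0.537, -0.162], [0.447, -0.162], [0.448, -0.11]] [ 0.49279522 -0.13659254]
t 11.58 pos [ 0.4789 -0.1151  0.1666] az -1.05 grip 0.0852 F [ 0.1  0.5 -0.6] -> tx,ty,tz,turn [1.05 2.08 6.74] -1.05
t 11.58 pos [ 0.4789 -0.1151  0.1666] az -1.05 grip 0.0852 F [ 0.1  0.5 -0.6] -> tx,ty,tz,turn [ 0.7   2.05 12.93] -1.05
[[0.567, 0.215, 0.036], [0.443, 0.815, 1.157], [0.392, 0.407, 0.034], [0.6, 0.366, 0.008]]
[[0.565, 0.215, 0.04], [0.359, 0.257, 0.04], [0.39, 0.413, 0.04], [0.599, 0.377, 0.04]]
[[0.609, 0.357, 0.04], [0.581, 0.201, 0.04], [0.359, 0.25, 0.04], [0.385, 0.403, 0.04]]
```

Emit:
apply_moves([
  {"tx": 1.0, "ty": 2.1, "tz": 0, "turn": -1, "jaw": 1},
  {"tx": 1.0, "ty": 2.1, "tz": 4, "turn": -1, "jaw": 1},
  {"tx": 0.9, "ty": 2.1, "tz": 8, "turn": -1, "jaw": 1},
  {"tx": 0.7, "ty": 2.1, "tz": 11, "turn": -1, "jaw": 1},
  {"tx": 0.7, "ty": 2.1, "tz": 12.6, "turn": -1, "jaw": 1},
])

```text
time_s: 12.0
position: [0.4912, -0.1365, 0.038]
tool_rot: [[0.999, 0.002, 0.053], [0.003, -1.0, -0.005], [0.053, 0.005, -0.999]]
ft_force: [-0.6, -0.3, -0.5]
grip_width: 0.0855
```

Emit:
apply_moves([
  {"tx": 0, "ty": 0, "tz": 0, "turn": 0, "jaw": -1},
  {"tx": 0, "ty": 0, "tz": 0, "turn": 0, "jaw": -1},
  {"tx": 0, "ty": 0, "tz": 0, "turn": 0, "jaw": -1},
  {"tx": 0, "ty": 0, "tz": 0, "turn": 0, "jaw": -1},
  {"tx": 0, "ty": 0, "tz": -1, "turn": 0, "jaw": -1},
], squeeze=60)

```text
time_s: 12.42
position: [0.4904, -0.1363, 0.0482]
tool_rot: [[0.999, 0.003, 0.052], [0.003, -1.0, -0.004], [0.052, 0.005, -0.999]]
ft_force: [-1.1, 0.6, -3.2]
grip_width: 0.0494
```

Emit:
apply_moves([
  {"tx": 0, "ty": 0, "tz": -2, "turn": 0, "jaw": -1},
  {"tx": 0, "ty": 0, "tz": -5, "turn": 0, "jaw": -1},
  {"tx": 0, "ty": 0, "tz": -8, "turn": 0, "jaw": -1},
  {"tx": 0, "ty": 0, "tz": -11, "turn": 0, "jaw": -1},
  {"tx": 0, "ty": 0, "tz": -12, "turn": 0, "jaw": -1},
])

```text
time_s: 12.83
position: [0.485, -0.1362, 0.1737]
tool_rot: [[0.998, 0.004, 0.059], [0.004, -1.0, -0.008], [0.059, 0.009, -0.998]]
ft_force: [0.9, -1.0, -1.5]
grip_width: 0.0496
```

```bash
python3 - <<'E'
from h import *
sh(.481,.308,.16,-11)
E
```

```text
t 12.83 pos [ 0.485  -0.1362  0.1737] az 0.24 grip 0.0496 F [ 0.9 -1.  -1.5] -> tx,ty,tz,turn [ -0.3  -44.43   0.96] 11.24
```

Emit:
apply_moves([
  {"tx": 0, "ty": -2.5, "tz": 0, "turn": 0, "jaw": -1},
  {"tx": 0, "ty": -6, "tz": 0, "turn": 0, "jaw": -1},
  {"tx": 0, "ty": -9.5, "tz": 0, "turn": 0, "jaw": -1},
  {"tx": 0, "ty": -13, "tz": 0, "turn": 0, "jaw": -1},
  {"tx": 0, "ty": -16, "tz": 0, "turn": 0, "jaw": -1},
])

```text
time_s: 13.25
position: [0.4838, 0.0258, 0.1738]
tool_rot: [[0.998, 0.004, 0.061], [0.005, -1.0, -0.009], [0.06, 0.009, -0.998]]
ft_force: [0.3, 0.1, -2.4]
grip_width: 0.0494
```

Emit:
apply_moves([
  {"tx": 0, "ty": -3.5, "tz": 0, "turn": 0, "jaw": -1},
  {"tx": 0, "ty": -7, "tz": 0, "turn": 0, "jaw": -1},
  {"tx": 0, "ty": -10.5, "tz": 0, "turn": 0, "jaw": -1},
  {"tx": 0, "ty": -14, "tz": 0, "turn": 0, "jaw": -1},
  {"tx": 0, "ty": -17, "tz": 0, "turn": 0, "jaw": -1},
])

```text
time_s: 13.67
position: [0.4824, 0.1979, 0.1739]
tool_rot: [[0.998, 0.006, 0.062], [0.006, -1.0, -0.008], [0.062, 0.009, -0.998]]
ft_force: [0.4, -0.8, -3.4]
grip_width: 0.0496
```

Emit:
apply_moves([
  {"tx": 0, "ty": -3, "tz": 0, "turn": 3, "jaw": -1},
  {"tx": 0, "ty": -6, "tz": 0, "turn": 6, "jaw": -1},
  {"tx": 0, "ty": -9, "tz": 0, "turn": 9, "jaw": -1},
  {"tx": 0, "ty": -10.5, "tz": 0, "turn": 11, "jaw": -1},
  {"tx": 0, "ty": -10.5, "tz": 0, "turn": 11, "jaw": -1},
])

```text
time_s: 14.08
position: [0.4811, 0.3056, 0.1743]
tool_rot: [[0.981, -0.183, 0.064], [-0.183, -0.983, -0.007], [0.064, -0.005, -0.998]]
ft_force: [-0.3, -0.7, -3.4]
grip_width: 0.0494
```

```bash
python3 - <<'E'
from h import *
sh(.481,.308,.06,-11)
C=cam('wrist');im,d=get_image('wrist');save('w3.png',im,1.2)
P=cloud('wrist',d,C)
m=(d>0)&(P[...,2]>.03)&(P[...,2]<.05)&(abs(P[...,0]-.48)<.17)&(abs(P[...,1]-.308)<.13)
q=P[m];print(m.sum(),cv2.minAreaRect((q[:,:2]*1000).astype(np.float32)))
im,d=get_image('side');save('s5.png',im,1.2)
E
```

```text
t 14.08 pos [0.4811 0.3056 0.1743] az -10.55 grip 0.0494 F [-0.3 -0.7 -3.4] -> tx,ty,tz,turn [-0.78 -0.18 11.41] 0.45
2528 ((509.2093505859375, 301.6495056152344), (160.17652893066406, 166.92196655273438), 79.09049224853516)
```

View pics/w3.png

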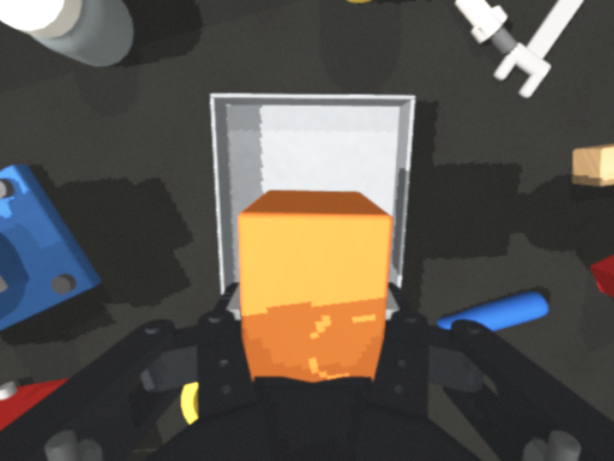

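The wrist view shows the tray centred under the held packer, with its far rim at (312,97). The measured tray centre is ≈ (0.483, 0.307). Lowering.

Emit:
apply_moves([
  {"tx": -0.2, "ty": -0.1, "tz": 3.5, "turn": 0, "jaw": -1},
  {"tx": -0.4, "ty": -0.1, "tz": 7, "turn": 0, "jaw": -1},
  {"tx": -0.6, "ty": -0.1, "tz": 10, "turn": 0, "jaw": -1},
  {"tx": -0.7, "ty": -0.1, "tz": 12, "turn": 0, "jaw": -1},
  {"tx": -0.7, "ty": -0.1, "tz": 12.7, "turn": 0, "jaw": -1},
])

```text
time_s: 14.6
position: [0.4817, 0.3024, 0.0445]
tool_rot: [[0.981, -0.183, 0.059], [-0.183, -0.983, -0.01], [0.059, -0.001, -0.998]]
ft_force: [0.1, 0.0, -1.9]
grip_width: 0.0496
```

Emit:
apply_moves([
  {"tx": 0, "ty": 0, "tz": 0.1, "turn": 0, "jaw": -1},
  {"tx": 0, "ty": 0, "tz": 0.2, "turn": 0, "jaw": -1},
  {"tx": 0, "ty": 0, "tz": 0.3, "turn": 0, "jaw": -1},
])

```text
time_s: 14.85
position: [0.4827, 0.3022, 0.043]
tool_rot: [[0.981, -0.184, 0.061], [-0.184, -0.983, -0.009], [0.062, -0.002, -0.998]]
ft_force: [-0.7, 0.6, -1.1]
grip_width: 0.0497
```

Emit:
apply_moves([
  {"tx": 0, "ty": 0, "tz": 0.1, "turn": 0, "jaw": -1},
  {"tx": 0, "ty": 0, "tz": 0.2, "turn": 0, "jaw": -1},
  {"tx": 0, "ty": 0, "tz": 0.2, "turn": 0, "jaw": -1},
])

```text
time_s: 15.1
position: [0.4838, 0.3023, 0.0426]
tool_rot: [[0.981, -0.183, 0.064], [-0.183, -0.983, -0.009], [0.064, -0.003, -0.998]]
ft_force: [0.0, -2.1, 5.2]
grip_width: 0.0495
```

Floor contact (+5 N). Releasing and rising.

Emit:
apply_moves([
  {"tx": 0, "ty": 0, "tz": -0.1, "turn": 0, "jaw": 1},
  {"tx": 0, "ty": 0, "tz": -0.1, "turn": 0, "jaw": 1},
  {"tx": 0, "ty": 0, "tz": -0.1, "turn": 0, "jaw": 1},
  {"tx": 0, "ty": 0, "tz": -0.1, "turn": 0, "jaw": 1},
  {"tx": 0, "ty": 0, "tz": -3, "turn": 0, "jaw": 1},
])

```text
time_s: 15.52
position: [0.4799, 0.3016, 0.0687]
tool_rot: [[0.981, -0.184, 0.056], [-0.184, -0.983, -0.012], [0.057, 0.001, -0.998]]
ft_force: [-1.4, -1.1, -0.3]
grip_width: 0.0854
```

Emit:
apply_moves([
  {"tx": 0, "ty": 0, "tz": -4, "turn": 0, "jaw": 1},
  {"tx": 0, "ty": 0, "tz": -8, "turn": 0, "jaw": 1},
  {"tx": 0, "ty": 0, "tz": -12, "turn": 0, "jaw": 1},
  {"tx": 0, "ty": 0, "tz": -14, "turn": 0, "jaw": 1},
  {"tx": 0, "ty": 0, "tz": -14, "turn": 0, "jaw": 1},
])

```text
time_s: 15.93
position: [0.4733, 0.3041, 0.2135]
tool_rot: [[0.981, -0.183, 0.064], [-0.183, -0.983, -0.008], [0.065, -0.004, -0.998]]
ft_force: [0.3, 0.4, 0.2]
grip_width: 0.0856
```

```bash
python3 - <<'E'
from h import *
import w
sh(.48,.3,.2)
w.wood('top')
n='top';C=cam(n);im,d=get_image(n);P=cloud(n,d,C);hsv=cv2.cvtColor(im,cv2.COLOR_RGB2HSV).astype(int);H,S,V=hsv[...,0],hsv[...,1],hsv[...,2]
im,d=get_image('side');P=cloud('side',d);hsv=cv2.cvtColor(im,cv2.COLOR_RGB2HSV).astype(int);H,S,V=hsv[...,0],hsv[...,1],hsv[...,2]
m=(H>4)&(H<18)&(S>150)&(V>70)&(d>0)&(P[...,2]>.062)&(P[...,2]<.085)&(abs(P[...,0]-.48)<.12)&(P[...,1]>.2)
if m.sum()>5: print('packer top',m.sum(),P[m].mean(0).round(3),cv2.minAreaRect((P[m][:,:2]*1000).astype(np.float32)))
f=np.load('side0.npz')
def rz(im,P,d):
    S=cv2.cvtColor(im,cv2.COLOR_RGB2HSV)[...,1]; m=(d>0)&(S<60)&(abs(P[...,0]-.76)<.12)&(P[...,1]>-.134)&(P[...,1]<-.12)&(P[...,2]>.09)&(P[...,2]<.115); return P[...,2][m].mean(),m.sum()
print('rail top before/after',rz(f['im'],cloud('side',f['d']),f['d']),rz(im,P,d))
save('s6.png',im,1.2)
E
```

```text
t 15.93 pos [0.4733 0.3041 0.2135] az -10.58 grip 0.0856 F [0.3 0.4 0.2] -> tx,ty,tz,turn [0.64 0.28 1.4 ] 0
top [271. 213.] 174 [ 0.472 -0.067 -0.012] [0.519 0.06  0.042] top [array([491.1,  -2.8]), array([118.5,  33.7]), np.float64(87.9)]
packer top 526 [0.482 0.309 0.071] ((483.0834045410156, 305.01947021484375), (51.5643310546875, 90.41864013671875), 77.53093719482422)
rail top before/after (np.float64(0.09639497719454318), np.int64(241)) (np.float64(0.09360344124683395), np.int64(194))
```

View pics/s6.png

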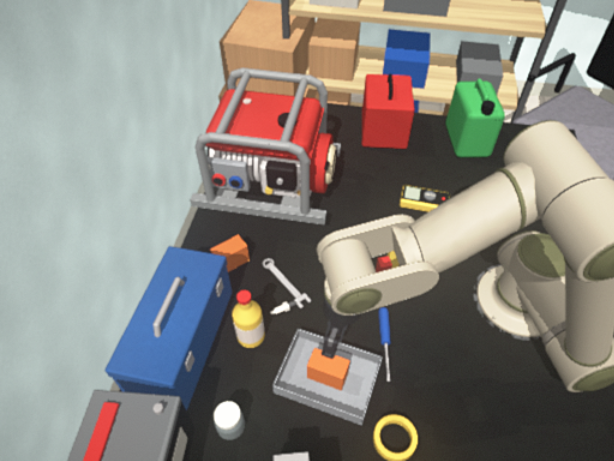

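The picture shows the packer flat in the middle of the tray at (328,370). The set is lower, the bystanders are where they were, and the arm is clear. Handing in.

```bash
python3 -c "
from rig import close_job
print(close_job())"
```

```text
the job is handed in; nothing more can be done
None
```

The packer is out from under the rail and lying in the grey tray, and I handed the job in at about 16 s of the 64 s allowed; no verdict came back.

**How it was done**
- The moves could not tilt the tool, so I did not hold the block leaning. I pushed it over with shut fingers, gripped it by one end and reached in under the rail with it lying flat.
- I drove the packer about 120 mm towards the robot with the block, at 15–22 N. The packer went straight, and the force fell to zero once it was free.
- I laid the block back on the bench, lifted the packer at 60 N grip, and released it only after it touched the tray floor.

**Last checks**
- **Packer:** its centre is at about (0.483, 0.306) against the tray centre of about (0.483, 0.307). Its top is at about 71 mm, so it lies flat on the floor of the tray.
- **Set:** the rail's top reads about 3 mm lower than at the start (96.4 to 93.6 mm). This is a rough depth reading, just under the expected 4 mm and right at the 3 mm limit, so it does not prove the settling by itself.
- **Block:** it lies on the bench near (0.49, 0), away from the tray and the set.
- **Other things:** by eye, the bystanders stand where they did; I did not measure them. The arm is clear of everything.

**What went wrong**
- When I put the block down, it pressed on the bench with a wrist force of 117 N, close to the 120 N limit, and I backed off at once. Readings come only at the end of each call, so I can't rule out a higher peak in between.
- The tool also stayed tilted by about 3.5° after the push, with no visible effect on the packer.

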